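# Tip the loose nuts down the chute into the nut jar

## Robot

A 6-joint arm with a two-finger parallel gripper is mounted at the origin on the work surface. World frame = base frame: x ahead of the robot, y to its left, z up, the work surface at z = 0. Lengths are in mm, angles in degrees, forces in N, time in s.
With the tool pointing down it reaches from about 375 to 900 mm from the base axis. Payload 3.1 kg.
Tool frame: the origin (TCP) lies between the finger pads; the fingertips stand 25 mm ahead of it and the grasp point (between the pads) lies 6 mm ahead of it; z points along the fingers, y is the line along which they close (so a half turn about z gives the same grasp; the last joint's range is limited). The gripper opens to 87 mm and grips with 3 to 60 N. Pads are 19 mm wide; open, the fingers measure 117 mm over their backs; the gripper's body (75 mm by 190 mm) begins 51 mm behind the grasp point.
Start: joints at [-81.045, 30.224, 82.088, -0, 67.689, -10.227], TCP at [205.385, -590.266, 247.548] pointing down, gripper open.
Joint ranges: [-176.69, 176.69], [-43.24, 126.21], [12.49, 139.97], [-82, 262], [0, 151.66], [-163.58, 163.58]. Speed limits (degrees/s): [159.86, 159.86, 180, 180, 180, 180].

## Interface

Orientations are given as a 3x3 rotation matrix whose columns are the frame's x, y, z axes.
In Python, from station import state, capture, close_job gives the robot as it stands. The module is installed in compiled form; this text tells all that it offers.
- The arm moves only by the tool jog_arm, never from a script. Its arguments are lists of equal length, an entry for each row: "dp": the shift along the tool's x, y, z scaled (see below), a list of three; "rot": the turn, a rotation vector about the tool's x, y, z scaled (see below), a list of three. A call has 1 to 12 rows; each row is the pose to reach, as a shift and turn from the pose commanded when the call began, along the tool's axes at that moment; what a row does not reach only later rows make up. The controller multiplies each number of a shift by 0.12 m and each number of a turn by 90 degrees. A row lasts 1/10 s, in which the tool goes at most 50 mm and 8.59 degrees, less where a joint would pass 70% of its speed; a pose out of reach is approached as far as the arm can. A call with a number of a shift or a turn outside -1 to 1 is refused whole. A call with a gripper value outside its range is refused whole. "grip" is the closure, from -1 (fully open) to 1 (shut), so that 0 is half open, set as the call begins (left out, the last holds). The fingers move at their own pace and stop on an object; "squeeze" is the grip in N (left out, the last holds). Time passes only in rows, so rows that repeat a pose let the fingers close. It gives the time, the measured TCP pose, the force, the opening and the grip force at its end, in the units of the state.
- state(): the state, without advancing time (a new reading comes with each control period).
- capture(name): name is "scene" or "top" or "wrist"; returns a dict with "frame" (384x512x3 uint8, red, green, blue), "mtx" (3x3 intrinsics, pixels), "R" (3x3) and "t" (3): a world point X has camera coordinates R X + t; the wrist camera has in their place "T_tool_cam" (4x4, takes a point from camera to tool coordinates, whose origin is the TCP and whose axes are the flange's). Camera axes: x right, y down, z forward; pixel columns grow to the right and rows downward; lengths in mm; the calibration is good to about 2 mm. The wrist camera is an equidistant fisheye: a pixel r from the principal point sees the ray r / f radians off the axis. A picture is of the moment at which its call begins: read the wrist's pose just before it. There is no depth.
- close_job(): hands the job in; it is judged then, once.
The state is a dict: "time": time; "q": joint angles; "joint_velocities": joint speeds; "effort": joint torques, N m; "eef_pos": TCP position; "eef_rot": TCP orientation; "wrist_force": force on the tool from outside, world axes, zero at the start; "moment": the same for the moment, N m; "width": finger opening in mm; "finger_force": force on a finger pad.
Only numpy, scipy, OpenCV 4.12 (cv2) and the standard library are available. Lean on these libraries where they do the work, as an engineer would, in place of code of your own. Each camera call takes 0.05 s, during which the arm holds its last target. There are 200 camera calls.

## Task

Pick up the metal chute with the four nuts in it, carry it level to the nut jar, and, still level, rest the underside of its nose lightly on the rim of the jar's filler neck with the end over the hole. Then tip it nose down so that all four nuts slide into the jar, keeping the nose resting lightly on the rim until the last nut is in, never pressing hard and never letting the nose be tipped or pushed upwards. Finally stand the empty chute back on the bench top, flat on its underside, and let go of it, leaving the jar and all the other things where they are.

Things in the scene. Friction and masses are not known exactly. Their poses are not given: they have to be found in the camera images.
- chute: open aluminium U channel 170 mm long, 34 wide, 38 high over all, walls and floor 3 mm thick, about 130 g (90 to 180), to be gripped across the outside of its two long walls. Origin: centre of its underside. x axis along the channel: open end (nose, no sill) at x = -85 mm, closed end at x = +85 mm; z up
- chute_nose (a point): middle of the lower edge of the chute's open end, on its underside, 85 mm from the chute's origin along its -x
- jar: round glass jar 84 mm across on a square wooden foot 120 x 120 x 18 mm fixed to the bench, with a dark lid (88 mm across, top 115 mm above the bench) and an upright steel filler neck with a black rubber rim (54 mm outside, 46 mm inside) through the middle of the lid. The nuts are in when they lie below the lid. Origin: underside of the foot, on the axis, at bench height; z up
- jar_lid (a point): middle of the lid's top, on the axis of jar and neck, 115 mm above the bench. The neck telescopes: its rim stands 10 to 70 mm above this point, at a height that differs each time, is not measured, must be felt (or seen). The neck itself does not give; its black rubber rim yields about 1 mm per 3 N, 6 mm at most. A light rest is 2 to 5 N; more than about 10 N is pressing hard
- nut0: steel hex nut, 19 mm across flats (22 mm over corners), 10 mm high, 17 g, lying flat in the chute at the start in a row with the other three. The nuts stay put while the chute is level or tipped under 15 degrees, slide at 18 to 25; tip 35 to 40 degrees to be sure. Origin: centre of its underside
- nut1: steel hex nut, 19 mm across flats (22 mm over corners), 10 mm high, 17 g, lying flat in the chute at the start in a row with the other three. The nuts stay put while the chute is level or tipped under 15 degrees, slide at 18 to 25; tip 35 to 40 degrees to be sure. Origin: centre of its underside
- nut2: steel hex nut, 19 mm across flats (22 mm over corners), 10 mm high, 17 g, lying flat in the chute at the start in a row with the other three. The nuts stay put while the chute is level or tipped under 15 degrees, slide at 18 to 25; tip 35 to 40 degrees to be sure. Origin: centre of its underside
- nut3: steel hex nut, 19 mm across flats (22 mm over corners), 10 mm high, 17 g, lying flat in the chute at the start in a row with the other three. The nuts stay put while the chute is level or tipped under 15 degrees, slide at 18 to 25; tip 35 to 40 degrees to be sure. Origin: centre of its underside
- gouge_mid: bystander: a carving gouge (wooden handle, brass ferrule, steel blade), 230 mm long, 28 mm high, lying between the jar and the chute; leave it alone
- gouge_side: bystander: a second gouge, 250 mm long, lying at the right; leave it alone
- mallet: bystander: a round dark-wood carver's mallet lying on its side, head 84 mm thick, beyond the work area; origin at the foot of its head; leave it alone
- stone: bystander: a sharpening stone in a dark wooden tray, 70 x 200 x 34 mm, beyond the work area; leave it alone
- brush: bystander: a bench brush 220 mm long, lying at the left; leave it alone
- pencil: bystander: a flat carpenter's pencil 160 x 14 x 8 mm, lying near the robot; leave it alone
- offcut: bystander: a pale wood offcut 90 x 50 x 35 mm beyond the work area at the left; leave it alone
Mind the look-alikes: they are no part of the job. Of the things that look like the chute, the smallest one is meant.

How it is judged:
By the outcome, as a careful person would: the job done as asked, in the order asked, and still so for the second after the job is handed in, with the robot touching nothing.
It also fails if it takes over 72 s, if anything falls off the work surface, if the arm or the gripper's body presses on something with over 40 N, if the wrist force passes 120 N, or if a joint passes its speed limit or range.

## Working session

There is one attempt and no reset: what is moved stays moved. The work goes in short steps, Python scripts to look and compute and a tool call to move; the robot and the scene stay as the last step left them, time stands still between calls to the robot, and variables do not carry over. Pictures are saved under pics/ and viewed, at most 10 in all, crops included, and the job is handed in when it is done.

Besides the shell and the picture viewer there is one more tool, called after "Request:" as a command line: name --argument value ..., lists and objects as JSON in quotes. jog_arm: Moves the arm, as the interface text tells. Its arguments: {"type":"object","properties":{"dp":{"type":"array"},"rot":{"type":"array"},"grip":{"type":"number"},"squeeze":{"type":"number"}},"required":["dp","rot"]}

```bash
mkdir -p pics; python3 - <<'E'
from station import state,capture
import cv2,numpy as np
s=state();print(s)
for n in("scene","top"):
    c=capture(n);cv2.imwrite(f"pics/{n}0.png",cv2.resize(c["frame"][:,:,::-1],(800,600)));np.savez(f"{n}0.npz",**c);print(c["mtx"],c["R"],c["t"])
E
```

```text
{'time': 0.0, 'q': array([-8.10441587e+01,  3.02779727e+01,  8.21546903e+01,  1.47036720e-04,
        6.76887215e+01, -1.02269829e+01]), 'joint_velocities': array([-0.0363887 , -0.05869947,  0.0173582 ,  0.0177093 ,  0.0728338 ,
        0.00766833]), 'effort': array([ 1.08555818e-03, -4.40039599e+01, -1.76593137e+01,  6.32715784e-02,
        5.82675543e-02, -1.58109542e-04]), 'eef_pos': array([ 205.29180022, -589.62201917,  246.59163603]), 'eef_rot': array([[ 9.44475296e-01,  3.28582269e-01, -3.27457457e-04],
       [ 3.28582214e-01, -9.44473053e-01,  2.09309927e-03],
       [ 3.78480562e-04, -2.08447725e-03, -9.99997756e-01]]), 'wrist_force': array([ 0.73504891, -0.25179164,  0.23177975]), 'moment': array([-0.07238257, -0.04595536,  0.03060249]), 'finger_force': 0.0, 'width': 87.14016268904182}
[[423.17174484   0.         256.19874186]
 [  0.         423.17174484 187.11483552]
 [  0.           0.           1.        ]] [[-0.24619564  0.96909719  0.01543845]
 [ 0.65505973  0.17811325 -0.73428361]
 [-0.71434198 -0.17066431 -0.67866724]] [ 106.67355975 -224.84902869 1477.10212581]
[[407.68955256   0.         253.99757874]
 [  0.         407.68955256 186.2860585 ]
 [  0.           0.           1.        ]] [[ 0.02107921 -0.99953362  0.02209524]
 [-0.98459023 -0.02459141 -0.17313964]
 [ 0.17360224 -0.01810511 -0.98464941]] [ -19.3713964   480.24434286 1260.69832594]
```

View pics/scene0.png

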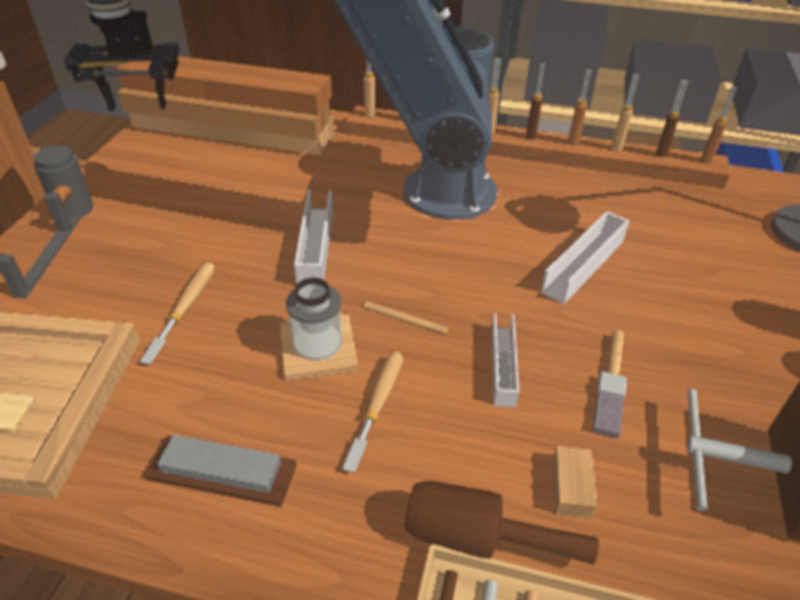

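View pics/top0.png

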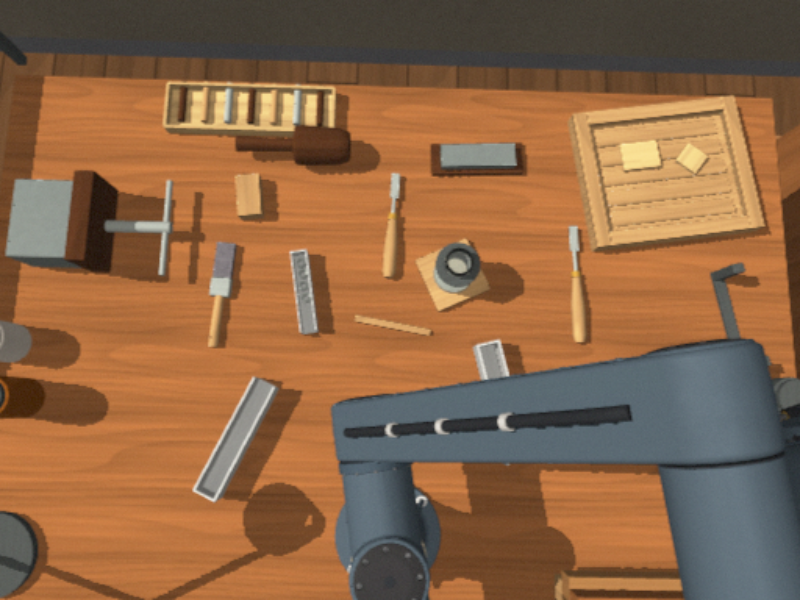

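The small chute with the nuts is at about (305,293) in the top view. Its open end seems to face the robot: two prongs show at (505,318) in the scene view. The jar neck is at (458,262) in the top view. I'll zoom in and measure both.

```bash
cat > h.py <<'E'
import numpy as np,cv2
def ray(c,u,v):
    d=c["R"].T@np.linalg.inv(c["mtx"])@[u,v,1.];return -c["R"].T@c["t"],d/np.linalg.norm(d)
def onz(c,u,v,z):
    o,d=ray(c,u,v);return o+d*(z-o[2])/d[2]
def tri(rs):
    A=sum(np.eye(3)-np.outer(d,d) for o,d in rs);b=sum((np.eye(3)-np.outer(d,d))@o for o,d in rs);return np.linalg.solve(A,b)
def proj(c,X):
    p=c["mtx"]@(c["R"]@np.asarray(X)+c["t"]);return p[:2]/p[2]
E
python3 - <<'E'
from h import *
t=dict(np.load("top0.npz"));s=dict(np.load("scene0.npz"))
def mask(f,lo,hi): return cv2.inRange(cv2.cvtColor(f,cv2.COLOR_RGB2HSV),lo,hi)
for n,c,box in(("top",t,(175,145,220,225)),("scene",s,(300,190,345,270))):
    x0,y0,x1,y1=box;f=c["frame"][y0:y1,x0:x1]
    m=mask(f,(0,0,60),(180,90,255));cs,_=cv2.findContours(m,0,2);k=max(cs,key=cv2.contourArea)
    r=cv2.minAreaRect(k);b=cv2.boxPoints(r)+[x0,y0];print(n,r[1],b.round(1).tolist())
    if n=="top":print([onz(t,*p,38).round(0)[:2].tolist() for p in b])
# neck rim: dark ring
a=t["frame"][145:210,260:320];b=s["frame"][170:250,170:240]
d=t["frame"][140:230,165:225];e=s["frame"][190:270,295:345]
z=lambda i:cv2.resize(i,(380,290),interpolation=cv2.INTER_CUBIC)
cv2.imwrite("pics/crop0.png",np.vstack([np.hstack([z(a),z(b)]),np.hstack([z(d),z(e)])])[:,:,::-1])
E
```

```text
top (53.70703887939453, 12.155404090881348) [[184.7, 160.5], [196.8, 159.0], [203.4, 212.3], [191.4, 213.8]]
[[560.0, 217.0], [566.0, 179.0], [394.0, 150.0], [388.0, 188.0]]
scene (59.72095489501953, 16.703645706176758) [[312.2, 201.2], [328.9, 200.2], [332.8, 259.8], [316.1, 260.8]]
```

View pics/crop0.png

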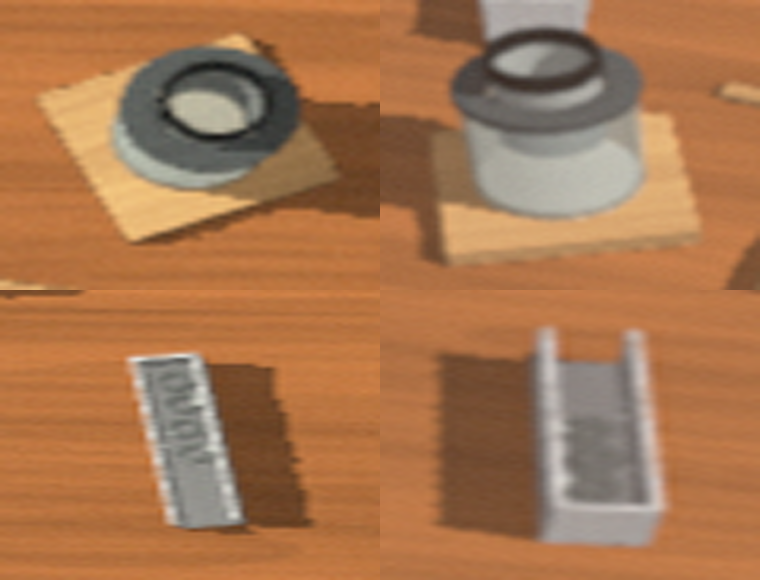

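Crops: the chute's nose (open end) faces the robot and the nuts sit toward the closed far end. The neck's black ring is at about (294,167) in the raw top image and (200,187) in the raw scene image. Next I'll triangulate the ring.

```bash
python3 - <<'E'
from h import *
t=dict(np.load("top0.npz"));s=dict(np.load("scene0.npz"))
rs=[]
for c,(x0,y0,x1,y1),th in((t,(281,155,308,180),60),(s,(184,175,218,200),75)):
    g=c["frame"][y0:y1,x0:x1].max(2);G=cv2.resize(g,None,fx=8,fy=8,interpolation=cv2.INTER_CUBIC)
    m=(G<th).astype(np.uint8);cs,_=cv2.findContours(m,0,1);k=max(cs,key=cv2.contourArea)
    e=cv2.fitEllipse(cv2.convexHull(k));ctr=(np.array(e[0])+.5)/8-.5+[x0,y0];print(ctr,np.array(e[1])/8,e[2]);rs.append(ray(c,*ctr))
X=tri(rs);print(X,[np.linalg.norm(np.cross(X-o,d)) for o,d in rs])
# expected ellipse size check
for c in(t,s):print(423*54/(c["R"]@X+c["t"])[2])
# lid ellipse in top, foot corners
for c,box in((t,(255,145,320,210)),(s,(175,180,235,250))):
    x0,y0,x1,y1=box;f=c["frame"][y0:y1,x0:x1]
    h=cv2.cvtColor(f,cv2.COLOR_RGB2HSV);m=cv2.inRange(h,(0,0,0),(180,80,115))
    cs,_=cv2.findContours(m,0,1);k=max(cs,key=cv2.contourArea);e=cv2.fitEllipse(cv2.convexHull(k));ctr=np.array(e[0])+[x0,y0]
    print("lid",ctr,e[1:],onz(c,*ctr,115))
E
```

```text
[295.13580513 167.44845581] [18.23629951 21.6102829 ] 93.78895568847656
[198.56312084 186.45468426] [16.3833847  23.70918083] 81.61278533935547
[ 524.25759227 -126.61879681  133.36485307] [np.float64(2.252970973795408), np.float64(2.252970973795368)]
18.681828715999494
22.09728027684723
lid [292.84216309 169.13183212] ((27.5710506439209, 27.849170684814453), 166.983154296875) [ 523.65445285 -124.05586228  115.        ]
lid [199.80818748 192.81042004] ((27.888744354248047, 33.67112350463867), 86.26681518554688) [ 526.66632804 -121.60967209  115.        ]
```

Request:
jog_arm --dp '[[1,-1,0],[1,-1,0],[1,-1,0],[1,-1,0]]' --rot '[[0,0,0],[0,0,0],[0,0,0],[0,0,0]]' --grip -1

```text
time: 0.5
eef_pos: [280.0, -432.3, 246.8]
eef_rot: [[0.944, 0.331, -0.001], [0.331, -0.944, 0.005], [0.001, -0.005, -1.0]]
wrist_force: [1.6, 0.5, -0.4]
width: 86.9
finger_force: 0.0
```

Request:
jog_arm --dp '[[1,-1,0],[1,-1,0],[1,-1,0],[1,-1,0]]' --rot '[[0,0,0],[0,0,0],[0,0,0],[0,0,0]]'

```text
time: 0.9
eef_pos: [353.6, -280.9, 247.3]
eef_rot: [[0.944, 0.331, -0.001], [0.331, -0.944, 0.002], [-0.0, -0.003, -1.0]]
wrist_force: [0.0, -0.5, -0.6]
width: 87.1
finger_force: 0.0
```

Request:
jog_arm --dp '[[1,-1,0],[1,-1,0],[1,-1,0],[1,-1,0]]' --rot '[[0,0,0],[0,0,0],[0,0,0],[0,0,0]]'

```text
time: 1.3
eef_pos: [428.0, -128.9, 247.5]
eef_rot: [[0.943, 0.332, 0.0], [0.332, -0.943, 0.001], [0.0, -0.001, -1.0]]
wrist_force: [0.1, -0.3, -0.4]
width: 86.9
finger_force: 0.0
```

Request:
jog_arm --dp '[[1,-1,0],[1,-1,0],[1,-1,0],[1,-1,0],[1,-1,0]]' --rot '[[0,0,0],[0,0,0],[0,0,0],[0,0,0],[0,0,0]]'

```text
time: 1.8
eef_pos: [502.4, 22.9, 247.4]
eef_rot: [[0.943, 0.333, 0.001], [0.333, -0.943, -0.0], [0.001, 0.0, -1.0]]
wrist_force: [0.3, -0.5, -0.3]
width: 86.8
finger_force: 0.0
```

Request:
jog_arm --dp '[[0.067,-0.677,0],[0.067,-0.677,0],[0.067,-0.677,0]]' --rot '[[0,0,0.108],[0,0,0.108],[0,0,0.108]]'

```text
time: 2.1
eef_pos: [479.9, 102.0, 247.2]
eef_rot: [[0.986, 0.167, -0.002], [0.167, -0.986, 0.001], [-0.002, -0.001, -1.0]]
wrist_force: [-0.3, -0.4, -1.1]
width: 86.9
finger_force: 0.0
```

Request:
jog_arm --dp '[[-0.05,-0.678,0],[-0.05,-0.678,0],[-0.05,-0.678,0],[-0.05,-0.678,0]]' --rot '[[0,0,0],[0,0,0],[0,0,0],[0,0,0]]'

```text
time: 2.5
eef_pos: [463.0, 178.4, 247.5]
eef_rot: [[0.986, 0.165, 0.0], [0.165, -0.986, -0.001], [0.0, 0.001, -1.0]]
wrist_force: [-0.1, -0.2, -0.4]
width: 86.9
finger_force: 0.0
```

```bash
python3 - <<'E'
from station import state,capture
import cv2,numpy as np
s=state();c=capture("wrist");np.savez("w1.npz",pos=s["eef_pos"],rot=s["eef_rot"],**c);print(s["eef_pos"],s["eef_rot"],s["q"],c["mtx"],c["T_tool_cam"])
c2=capture("top");np.savez("top1.npz",**c2)
cv2.imwrite("pics/w1.png",cv2.resize(c["frame"][:,:,::-1],(800,600)))
E
```

```text
[462.99685598 178.36669909 247.49737765] [[ 9.86275488e-01  1.65107619e-01  3.68766157e-04]
 [ 1.65107937e-01 -9.86274852e-01 -1.13407374e-03]
 [ 1.76460571e-04  1.17939535e-03 -9.99999289e-01]] [ 8.18056313e+00  2.03495235e+01  1.00238323e+02 -7.82146143e-02
  5.94005093e+01  8.87168712e+01] [[297.31863964   0.         258.78299625]
 [  0.         297.31863964 196.64991917]
 [  0.           0.           1.        ]] [[-1.78579674e-04 -9.58199352e-01 -2.86101327e-01  7.74004528e+01]
 [ 9.99999839e-01 -1.70534513e-05 -5.67068459e-04  9.99129410e-02]
 [ 5.38485615e-04 -2.86101383e-01  9.58199201e-01 -1.37105779e+02]
 [ 0.00000000e+00  0.00000000e+00  0.00000000e+00  1.00000000e+00]]
```

View pics/w1.png

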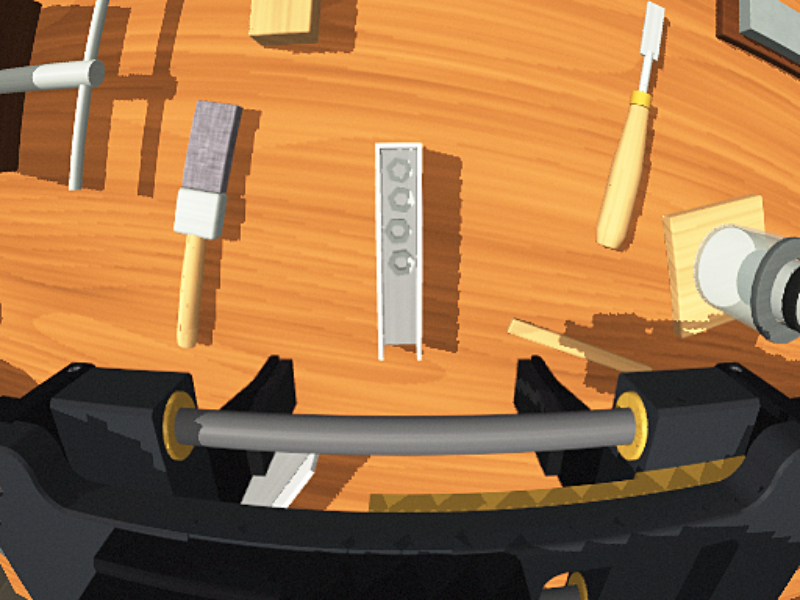

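The wrist view shows the chute's top corners at about (376,143), (423,143), (421,360) and (380,360). The nose is at the bottom, toward the robot, with four nuts near the closed end. Next I'll cast these onto z=38.

```bash
cat >> h.py <<'E'
def wray(w,u,v):
    x,y=(np.array([u,v])-w["mtx"][:2,2])/w["mtx"][0,0];r=np.hypot(x,y)
    d=np.array([x/r*np.sin(r),y/r*np.sin(r),np.cos(r)]);T=w["T_tool_cam"]
    return w["pos"]+w["rot"]@T[:3,3],w["rot"]@T[:3,:3]@d
def wz(w,u,v,z):
    o,d=wray(w,u,v);return o+d*(z-o[2])/d[2]
E
python3 - <<'E'
from h import *
w=dict(np.load("w1.npz"))
f=w["frame"];m=cv2.inRange(cv2.cvtColor(f,cv2.COLOR_RGB2HSV),(0,0,110),(180,60,255))[85:235,225:285]
cs,_=cv2.findContours(m,0,1);k=max(cs,key=cv2.contourArea);print(cv2.boxPoints(cv2.minAreaRect(k))+[225,85])
P=[wz(w,u*.64,v*.64,38)[:2] for u,v in((376,143),(423,143),(421,360),(380,360))];print(np.round(P,1))
a=(P[0]+P[1])/2;b=(P[2]+P[3])/2;print(a,b,(a+b)/2,np.linalg.norm(a-b),np.degrees(np.arctan2(*(a-b)[::-1])))
t=dict(np.load("top1.npz"))
m=cv2.inRange(cv2.cvtColor(t["frame"],cv2.COLOR_RGB2HSV),(0,0,60),(180,90,255))
E
```

```text
[[240.  91.]
 [269.  91.]
 [269. 230.]
 [240. 230.]]
[[557.8 215.1]
 [563.4 181.2]
 [395.6 153.3]
 [390.1 186. ]]
[560.63325442 198.15250399] [392.84249784 169.65142155] [476.73787613 183.90196277] 170.1941529377062 9.640297001782136
```

Request:
jog_arm --dp '[[-0.005,-0.026,1],[-0.005,-0.026,1],[-0.005,-0.026,1],[-0.005,-0.026,1]]' --rot '[[0,0,0],[0,0,0],[0,0,0],[0,0,0]]'

```text
time: 3.0
eef_pos: [459.9, 180.5, 124.7]
eef_rot: [[0.987, 0.162, -0.007], [0.162, -0.987, -0.001], [-0.007, 0.0, -1.0]]
wrist_force: [-0.0, -0.3, 1.1]
width: 86.8
finger_force: 0.0
```

Request:
jog_arm --dp '[[0,0,0.4],[0,0,0.6],[0,0,0.75],[0,0,0.81],[0,0,0.81],[0,0,0.81]]' --rot '[[0,0,0],[0,0,0],[0,0,0],[0,0,0],[0,0,0],[0,0,0]]'

```text
time: 3.6
eef_pos: [462.8, 182.2, 31.5]
eef_rot: [[0.986, 0.164, 0.002], [0.164, -0.986, 0.0], [0.003, 0.0, -1.0]]
wrist_force: [0.0, 0.3, 0.5]
width: 87.2
finger_force: 0.0
```

Request:
jog_arm --dp '[[0,0,0],[0,0,0],[0,0,0],[0,0,0],[0,0,0],[0,0,0],[0,0,0],[0,0,0],[0,0,0],[0,0,0]]' --rot '[[0,0,0],[0,0,0],[0,0,0],[0,0,0],[0,0,0],[0,0,0],[0,0,0],[0,0,0],[0,0,0],[0,0,0]]' --grip 1 --squeeze 50

```text
time: 4.6
eef_pos: [461.5, 182.4, 30.3]
eef_rot: [[0.986, 0.164, -0.0], [0.164, -0.986, -0.0], [-0.0, 0.0, -1.0]]
wrist_force: [-0.5, 0.4, -1.0]
width: 34.2
finger_force: 50.0
```

Request:
jog_arm --dp '[[0,0,-0.05],[0,0,-0.15],[0,0,-0.3],[0,0,-0.5],[0,0,-0.75],[0,0,-1],[0,0,-1],[0,0,-1]]' --rot '[[0,0,0],[0,0,0],[0,0,0],[0,0,0],[0,0,0],[0,0,0],[0,0,0],[0,0,0]]'

```text
time: 5.4
eef_pos: [461.5, 182.5, 151.3]
eef_rot: [[0.986, 0.164, 0.002], [0.164, -0.986, 0.0], [0.002, 0.0, -1.0]]
wrist_force: [-0.0, 0.1, -2.3]
width: 33.7
finger_force: 50.0
```

Request:
jog_arm --dp '[[0,0,-0.2],[0,0,-0.4],[0,0,-0.5],[0,0,-0.5],[0,0,-0.5]]' --rot '[[0,0,0],[0,0,0],[0,0,0],[0,0,0],[0,0,0]]'

```text
time: 5.9
eef_pos: [460.4, 182.2, 209.0]
eef_rot: [[0.986, 0.164, -0.003], [0.164, -0.986, -0.0], [-0.003, -0.0, -1.0]]
wrist_force: [-0.6, -0.6, -2.5]
width: 33.4
finger_force: 50.0
```

```bash
python3 - <<'E'
from station import state,capture
import cv2,numpy as np
s=state();print(s)
for n in("scene","wrist"):
    c=capture(n);np.savez(f"{n}2.npz",pos=s["eef_pos"],rot=s["eef_rot"],**c)
    f=c["frame"]
    if n=="scene": f=f[90:300,130:410]
    cv2.imwrite(f"pics/{n}2.png",cv2.resize(f[:,:,::-1],(800,600),interpolation=cv2.INTER_CUBIC))
E
```

```text
{'time': 5.9, 'q': array([ 8.63609538e+00,  2.35623361e+01,  1.02696938e+02, -9.22510131e-04,
        5.39119538e+01,  8.91786468e+01]), 'joint_velocities': array([ 5.30942102e-02,  7.57140248e-01,  5.52270053e-01, -7.75478045e-03,
        1.36319884e-01,  2.37656351e-04]), 'effort': array([ 1.11955692e-02, -3.65005732e+01, -1.48606557e+01,  3.28135025e-02,
       -1.62505573e-01,  1.89854595e-04]), 'eef_pos': array([460.43788862, 182.20067654, 209.04364515]), 'eef_rot': array([[ 9.86401931e-01,  1.64324413e-01, -2.95264059e-03],
       [ 1.64323768e-01, -9.86406349e-01, -4.61608253e-04],
       [-2.98835693e-03, -2.98577530e-05, -9.99995534e-01]]), 'wrist_force': array([-0.58116132, -0.55473445, -2.53779033]), 'moment': array([0.03147085, 0.09981829, 0.01067034]), 'finger_force': 49.99682583846152, 'width': 33.42318106591377}
```

View pics/scene2.png

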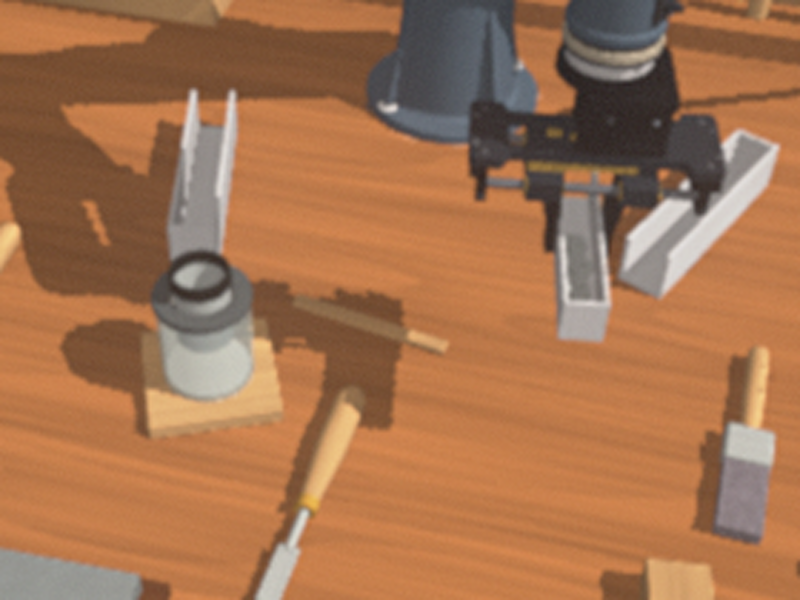

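Request:
jog_arm --dp '[[0.02,0.075,0],[0.04,0.15,0],[0.06,0.225,0],[0.08,0.3,0],[0.1,0.375,0],[0.12,0.45,0],[0.14,0.525,0],[0.16,0.6,0],[0.18,0.675,0],[0.2,0.75,0],[0.2,0.75,0],[0.2,0.75,0]]' --rot '[[0,0,-0.089],[0,0,-0.179],[0,0,-0.268],[0,0,-0.358],[0,0,-0.447],[0,0,-0.536],[0,0,-0.626],[0,0,-0.715],[0,0,-0.805],[0,0,-0.894],[0,0,-0.894],[0,0,-0.894]]'

```text
time: 7.2
eef_pos: [499.4, 97.6, 209.4]
eef_rot: [[0.005, 1.0, -0.002], [1.0, -0.005, 0.0], [0.0, -0.002, -1.0]]
wrist_force: [-0.7, 0.3, -1.9]
width: 34.0
finger_force: 50.0
```

Request:
jog_arm --dp '[[-0.09,0.02,0],[-0.22,0.05,0],[-0.36,0.08,0],[-0.5,0.12,0],[-0.64,0.15,0],[-0.76,0.18,0],[-0.85,0.2,0],[-0.89,0.21,0],[-0.897,0.21,0],[-0.897,0.21,0]]' --rot '[[0,0,0],[0,0,0],[0,0,0],[0,0,0],[0,0,0],[0,0,0],[0,0,0],[0,0,0],[0,0,0],[0,0,0]]'

```text
time: 8.2
eef_pos: [524.8, -9.8, 210.3]
eef_rot: [[0.001, 1.0, -0.0], [1.0, -0.001, 0.0], [0.0, -0.0, -1.0]]
wrist_force: [0.1, 0.6, -2.2]
width: 33.7
finger_force: 50.0
```

```bash
python3 - <<'E'
from station import state,capture
import cv2,numpy as np
s=state();print(s["eef_pos"],s["eef_rot"][2],s["q"],s["wrist_force"],s["moment"])
fs=[]
for n,(x0,y0) in(("scene",(170,110)),("top",(210,110))):
    c=capture(n);np.savez(f"{n}3.npz",pos=s["eef_pos"],rot=s["eef_rot"],**c)
    fs.append(cv2.resize(c["frame"][y0:y0+120,x0:x0+80],(400,600),interpolation=cv2.INTER_CUBIC))
cv2.imwrite("pics/p3.png",np.hstack(fs)[:,:,::-1])
E
```

```text
[524.78433781  -9.79896902 210.26946379] [ 4.07103156e-04 -4.46414246e-04 -9.99999817e-01] [-1.32879612e+01  2.54820627e+01  9.86584384e+01  2.03719146e-02
  5.58897295e+01 -1.32137170e+01] [ 0.07853233  0.61587214 -2.19981159] [-0.04719309 -0.11471512  0.03931945]
```

View pics/p3.png

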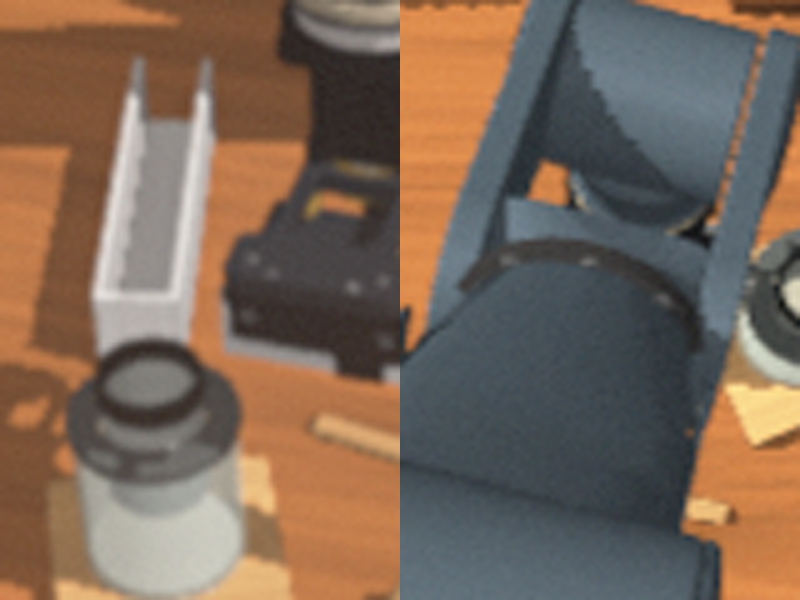

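The neck ring is at (150,385) in the scene crop. A light grey strip at (222-390, 300-380) under the gripper body looks like the chute wall. I'll check it against projected points.

```bash
python3 - <<'E'
from h import *
s=dict(np.load("scene3.npz"))
for n,X in dict(nose_lo=(542,-80,180),nose_hi=(542,-80,218),nose_lo2=(508,-80,180),hi2=(508,-80,218),tail_hi=(542,90,218),tail_lo=(542,90,180),ring=(524.5,-124,134),ringnear=(551,-124,134),tip=(560,-10,185)).items():
    print(n,((proj(s,X)-[170,110])*5).round())
rs=[]
x0,y0,x1,y1=(184,172,218,203)
g=s["frame"][y0:y1,x0:x1].max(2);G=cv2.resize(g,None,fx=8,fy=8,interpolation=cv2.INTER_CUBIC)
cs,_=cv2.findContours((G<75).astype(np.uint8),0,1);k=max(cs,key=cv2.contourArea);e=cv2.fitEllipse(cv2.convexHull(k))
c=(np.array(e[0])+.5)/8-.5+[x0,y0];print(c,np.array(e[1])/8);[print(z,onz(s,*c,z)) for z in(130,135,140,145)]
f=cv2.resize(s["frame"][100:230,180:300],(740,600),interpolation=cv2.INTER_CUBIC);cv2.imwrite("pics/p3b.png",f[:,:,::-1])
E
```

```text
nose_lo [212. 351.]
nose_hi [208. 288.]
nose_lo2 [235. 305.]
hi2 [231. 242.]
tail_hi [577. 354.]
tail_lo [571. 417.]
ring [143. 382.]
ringnear [124. 418.]
tip [347. 395.]
[199.52785969 186.43568897] [16.59845734 24.96831131]
130 [ 520.02021508 -123.54536757  130.        ]
135 [ 525.04130694 -121.33266625  135.        ]
140 [ 530.0623988  -119.11996492  140.        ]
145 [ 535.08349066 -116.9072636   145.        ]
```

View pics/p3b.png

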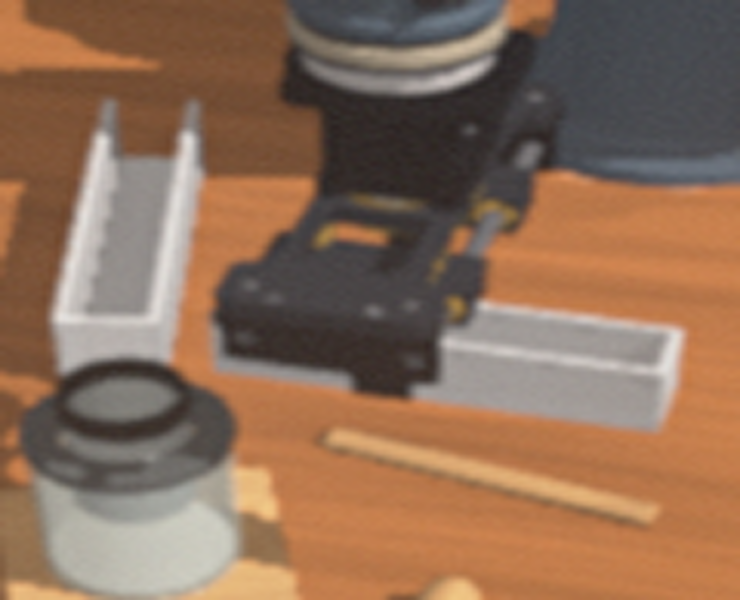

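```bash
python3 - <<'E'
from h import *
s=dict(np.load("scene3.npz"))
def onx(c,u,v,x):
    o,d=ray(c,u,v);return o+d*(x-o[0])/d[0]
k=120/740;kk=130/600
for n,p in dict(nose=(215,366),nose_hi=(213,325),tail_lo=(660,428),tail_hi=(663,372)).items():
    print(n,onx(s,180+(p[0]+.5)*k-.5,100+(p[1]+.5)*kk-.5,541.8).round(1))
# fine edge profile along row of the near wall at nose: 
f=s["frame"].astype(int)
for r in range(171,181):print(r,[tuple(x) for x in f[r,209:219:1]])
E
```

```text
nose [541.8 -74.9 184.8]
nose_hi [541.8 -74.2 211.9]
tail_lo [541.8  95.  184.2]
tail_hi [541.8  93.7 220.4]
171 [(np.int64(194), np.int64(130), np.int64(91)), (np.int64(194), np.int64(121), np.int64(74)), (np.int64(195), np.int64(125), np.int64(78)), (np.int64(192), np.int64(124), np.int64(78)), (np.int64(184), np.int64(128), np.int64(95)), (np.int64(160), np.int64(133), np.int64(119)), (np.int64(120), np.int64(112), np.int64(109)), (np.int64(66), np.int64(61), np.int64(61)), (np.int64(59), np.int64(48), np.int64(45)), (np.int64(62), np.int64(53), np.int64(52))]
172 [(np.int64(192), np.int64(128), np.int64(87)), (np.int64(192), np.int64(121), np.int64(76)), (np.int64(193), np.int64(124), np.int64(76)), (np.int64(192), np.int64(124), np.int64(78)), (np.int64(186), np.int64(128), np.int64(93)), (np.int64(167), np.int64(140), np.int64(122)), (np.int64(133), np.int64(126), np.int64(120)), (np.int64(79), np.int64(73), np.int64(72)), (np.int64(61), np.int64(51), np.int64(51)), (np.int64(74), np.int64(68), np.int64(63))]
173 [(np.int64(190), np.int64(123), np.int64(80)), (np.int64(194), np
[... 2950 characters left out ...]
int64(187), np.int64(137), np.int64(109)), (np.int64(159), np.int64(142), np.int64(138)), (np.int64(151), np.int64(147), np.int64(144)), (np.int64(153), np.int64(146), np.int64(143)), (np.int64(149), np.int64(143), np.int64(140))]
180 [(np.int64(160), np.int64(105), np.int64(67)), (np.int64(191), np.int64(123), np.int64(77)), (np.int64(199), np.int64(127), np.int64(79)), (np.int64(199), np.int64(128), np.int64(79)), (np.int64(198), np.int64(126), np.int64(79)), (np.int64(191), np.int64(134), np.int64(100)), (np.int64(172), np.int64(136), np.int64(120)), (np.int64(168), np.int64(141), np.int64(127)), (np.int64(165), np.int64(139), np.int64(128)), (np.int64(161), np.int64(144), np.int64(132))]
```

Request:
jog_arm --dp '[[-0.05,0,0],[-0.12,0,0],[-0.2,0,0],[-0.27,0,0],[-0.32,0,0],[-0.325,0,0],[-0.325,0,0.08],[-0.325,0,0.17],[-0.325,0,0.24],[-0.325,0,0.28],[-0.325,0,0.28],[-0.325,0,0.28]]' --rot '[[0,0,0],[0,0,0],[0,0,0],[0,0,0],[0,0,0],[0,0,0],[0,0,0],[0,0,0],[0,0,0],[0,0,0],[0,0,0],[0,0,0]]'

```text
time: 9.5
eef_pos: [525.1, -48.9, 176.6]
eef_rot: [[0.001, 1.0, -0.0], [1.0, -0.001, 0.0], [0.0, -0.0, -1.0]]
wrist_force: [0.6, -0.3, -1.7]
width: 33.4
finger_force: 50.0
```

```bash
cat > st.py <<'E'
from station import state
import numpy as np
s=state();R=s["eef_rot"];np.set_printoptions(precision=2,suppress=True)
print(s["time"],s["eef_pos"],"F",s["wrist_force"],"M",s["moment"],"xaxis",R[:,0],"pitch",np.degrees(np.arcsin(R[2,0])),"w",s["width"],"q",s["q"])
E
python3 st.py
python3 - <<'E'
from station import capture
import cv2,numpy as np
from h import *
c=capture("scene");np.savez("scene4.npz",**c)
cv2.imwrite("pics/p4.png",cv2.resize(c["frame"][120:220,160:293],(798,600),interpolation=cv2.INTER_CUBIC)[:,:,::-1])
E
```

```text
9.5 [525.06 -48.95 176.56] F [ 0.64 -0.3  -1.69] M [-0.05 -0.08 -0.05] xaxis [0. 1. 0.] pitch 0.006059368842289685 w 33.431733651277675 q [-17.48  28.54 100.11   0.    51.37 -17.42]
```

View pics/p4.png

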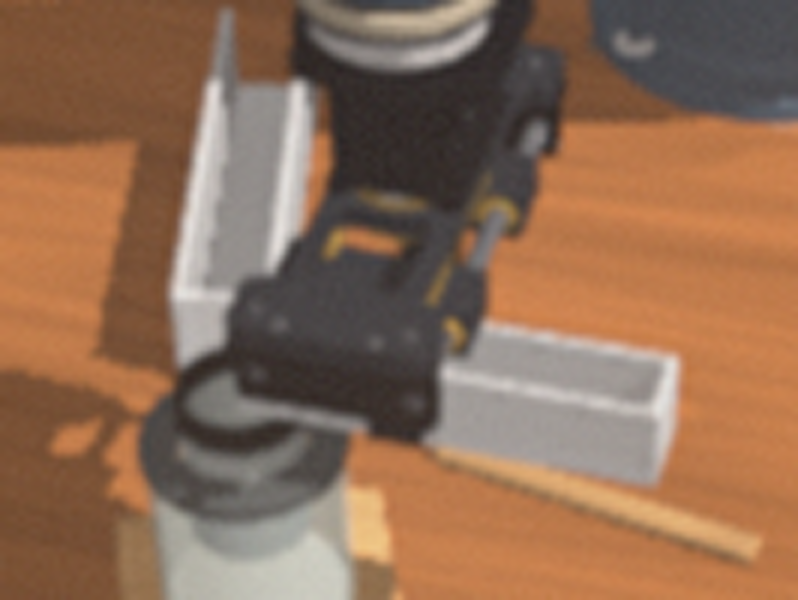

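The nose edge (x≈243) is over the ring, which is centred near (244,395). The chute is level and the nuts are aboard. Now I'll lower it and feel for the rim.

Request:
jog_arm --dp '[[0,0,0.01],[0,0,0.02],[0,0,0.03],[0,0,0.04],[0,0,0.04]]' --rot '[[0,0,0],[0,0,0],[0,0,0],[0,0,0],[0,0,0]]'

```text
time: 10.05
eef_pos: [524.9, -49.1, 171.8]
eef_rot: [[0.001, 1.0, -0.0], [1.0, -0.001, 0.0], [0.0, -0.0, -1.0]]
wrist_force: [0.8, -0.0, -2.1]
width: 33.7
finger_force: 50.0
```

Request:
jog_arm --dp '[[0,0,0.008],[0,0,0.017],[0,0,0.017],[0,0,0.017]]' --rot '[[0,0,0],[0,0,0],[0,0,0],[0,0,0]]'

```text
time: 10.45
eef_pos: [525.1, -49.0, 170.2]
eef_rot: [[0.001, 1.0, 0.0], [1.0, -0.001, -0.0], [-0.0, 0.0, -1.0]]
wrist_force: [-0.1, 0.9, 1.4]
width: 33.7
finger_force: 50.0
```

Request:
jog_arm --dp '[[0,0,0],[0,0,0]]' --rot '[[0,0,0],[0,0,0]]'

```text
time: 10.65
eef_pos: [525.0, -49.1, 170.1]
eef_rot: [[0.001, 1.0, 0.0], [1.0, -0.001, -0.0], [-0.0, 0.0, -1.0]]
wrist_force: [-0.6, 1.1, 1.2]
width: 33.6
finger_force: 50.0
```

```bash
python3 st.py
```

```text
10.65 [525.04 -49.07 170.07] F [-0.62  1.12  1.23] M [-0.02  0.    0.01] xaxis [ 0.  1. -0.] pitch -0.0019396846478255097 w 33.60214118918604 q [-17.49  29.11 100.44   0.    50.44 -17.42]
```

```bash
cat > tip.py <<'E'
import sys,numpy as np
# p: contact distance from nose; a list of increments (deg) from current pose -> dp,rot units
p=float(sys.argv[1]);x,z=-70+p,30
for a in map(float,sys.argv[2:]):
    t=np.radians(a);s,c=np.sin(t),np.cos(t)
    print(a,"dp",round((x-x*c-z*s)/120,4),0,round((z+x*s-z*c)/120,4),"rot",round(a/90,4))
E
python3 tip.py 11 1 2.5 4 5 6 7.5 9 10
```

```text
1.0 dp -0.0044 0 -0.0085 rot 0.0111
2.5 dp -0.0114 0 -0.0212 rot 0.0278
4.0 dp -0.0186 0 -0.0337 rot 0.0444
5.0 dp -0.0237 0 -0.0419 rot 0.0556
6.0 dp -0.0288 0 -0.05 rot 0.0667
7.5 dp -0.0368 0 -0.062 rot 0.0833
9.0 dp -0.0452 0 -0.0738 rot 0.1
10.0 dp -0.0509 0 -0.0816 rot 0.1111
```

Request:
jog_arm --dp '[[-0.0044,0,-0.0085],[-0.0114,0,-0.0212],[-0.0186,0,-0.0337],[-0.0237,0,-0.0419],[-0.0237,0,-0.0419],[-0.0237,0,-0.0419]]' --rot '[[0,0.0111,0],[0,0.0278,0],[0,0.0444,0],[0,0.0556,0],[0,0.0556,0],[0,0.0556,0]]'

```text
time: 11.25
eef_pos: [525.2, -52.4, 174.9]
eef_rot: [[0.001, 1.0, 0.001], [0.996, -0.002, 0.086], [0.086, 0.001, -0.996]]
wrist_force: [-0.1, -0.9, 1.1]
width: 33.8
finger_force: 50.0
```

```bash
python3 st.py
```

```text
11.25 [525.25 -52.4  174.94] F [-0.14 -0.93  1.14] M [-0.34 -0.09 -0.02] xaxis [0.   1.   0.09] pitch 4.957615482676057 w 33.766365419751324 q [-20.38  28.98  99.79   5.84  53.07 -23.88]
```

Request:
jog_arm --dp '[[-0.0044,0,-0.0085],[-0.0114,0,-0.0212],[-0.0186,0,-0.0337],[-0.0288,0,-0.05],[-0.0288,0,-0.05],[-0.0288,0,-0.05]]' --rot '[[0,0.0111,0],[0,0.0278,0],[0,0.0444,0],[0,0.0667,0],[0,0.0667,0],[0,0.0667,0]]'

```text
time: 11.85
eef_pos: [525.3, -56.5, 180.6]
eef_rot: [[0.002, 1.0, 0.001], [0.982, -0.002, 0.19], [0.19, 0.001, -0.982]]
wrist_force: [0.7, -1.6, -0.0]
width: 33.7
finger_force: 50.0
```

```bash
python3 st.py
```

```text
11.85 [525.32 -56.54 180.55] F [ 0.7  -1.56 -0.05] M [-0.57 -0.14  0.02] xaxis [0.   0.98 0.19] pitch 10.945061668626382 w 33.67994595602941 q [-23.76  29.21  98.9   12.01  56.87 -30.67]
```

Request:
jog_arm --dp '[[-0.0044,0,-0.0055],[-0.0114,0,-0.0182],[-0.0186,0,-0.0307],[-0.0288,0,-0.046],[-0.0288,0,-0.046],[-0.0288,0,-0.046]]' --rot '[[0,0.0111,0],[0,0.0278,0],[0,0.0444,0],[0,0.0667,0],[0,0.0667,0],[0,0.0667,0]]'

```text
time: 12.45
eef_pos: [525.2, -61.0, 185.3]
eef_rot: [[0.002, 1.0, 0.001], [0.956, -0.002, 0.292], [0.292, 0.0, -0.956]]
wrist_force: [0.6, -1.4, -0.1]
width: 33.5
finger_force: 50.0
```

```bash
python3 st.py
```

```text
12.45 [525.16 -61.   185.26] F [ 0.61 -1.43 -0.08] M [-0.77 -0.15 -0.05] xaxis [0.   0.96 0.29] pitch 16.967051031514586 w 33.479977302619155 q [-27.    29.91  97.93  17.3   61.13 -36.47]
```

Request:
jog_arm --dp '[[-0.0068,0,-0.009],[-0.0137,0,-0.0205],[-0.021,0,-0.032],[-0.0287,0,-0.0434],[-0.0287,0,-0.0434],[-0.0287,0,-0.0434]]' --rot '[[0,0.0167,0],[0,0.0333,0],[0,0.05,0],[0,0.0667,0],[0,0.0667,0],[0,0.0667,0]]'

```text
time: 13.05
eef_pos: [525.1, -65.9, 189.2]
eef_rot: [[0.002, 1.0, 0.001], [0.921, -0.002, 0.39], [0.39, 0.0, -0.921]]
wrist_force: [-0.6, -2.4, 0.7]
width: 33.6
finger_force: 50.0
```

```bash
python3 st.py
```

```text
13.05 [525.14 -65.85 189.2 ] F [-0.57 -2.35  0.72] M [-0.84 -0.15 -0.05] xaxis [0.   0.92 0.39] pitch 22.961322736430635 w 33.642058157168556 q [-30.04  31.03  96.87  21.79  65.66 -41.38]
```

Request:
jog_arm --dp '[[-0.0068,0,-0.0118],[-0.0137,0,-0.0238],[-0.021,0,-0.035],[-0.0287,0,-0.0467],[-0.0287,0,-0.0467],[-0.0287,0,-0.0467]]' --rot '[[0,0.0167,0],[0,0.0333,0],[0,0.05,0],[0,0.0667,0],[0,0.0667,0],[0,0.0667,0]]'

```text
time: 13.65
eef_pos: [525.1, -71.1, 193.0]
eef_rot: [[0.002, 1.0, 0.001], [0.875, -0.002, 0.485], [0.485, 0.0, -0.875]]
wrist_force: [0.4, -2.8, 2.4]
width: 33.5
finger_force: 50.0
```

```bash
python3 st.py
```

```text
13.65 [525.12 -71.14 193.  ] F [ 0.43 -2.81  2.38] M [-0.84 -0.16 -0.02] xaxis [0.   0.87 0.48] pitch 28.982371169996892 w 33.539054321924205 q [-32.88  32.49  95.7   25.63  70.43 -45.47]
```

Request:
jog_arm --dp '[[-0.0068,0,-0.0153],[-0.0137,0,-0.0275],[-0.021,0,-0.0395],[-0.0287,0,-0.0515],[-0.0287,0,-0.0515],[-0.0287,0,-0.0515]]' --rot '[[0,0.0167,0],[0,0.0333,0],[0,0.05,0],[0,0.0667,0],[0,0.0667,0],[0,0.0667,0]]'

```text
time: 14.25
eef_pos: [525.0, -77.3, 196.5]
eef_rot: [[0.002, 1.0, 0.001], [0.82, -0.002, 0.573], [0.573, -0.0, -0.82]]
wrist_force: [0.6, -3.8, 1.6]
width: 33.3
finger_force: 50.0
```

```bash
python3 st.py
```

```text
14.25 [525.02 -77.3  196.46] F [ 0.61 -3.81  1.62] M [-1.   -0.17 -0.03] xaxis [0.   0.82 0.57] pitch 34.951427504996765 w 33.29061735858922 q [-35.5   34.25  94.43  28.86  75.33 -48.87]
```

Request:
jog_arm --dp '[[-0.0068,0,-0.0145],[-0.0137,0,-0.0276],[-0.0137,0,-0.0276],[-0.0137,0,-0.0276],[-0.0137,0,-0.0276],[-0.0137,0,-0.0276],[-0.0137,0,-0.0276]]' --rot '[[0,0.0167,0],[0,0.0333,0],[0,0.0333,0],[0,0.0333,0],[0,0.0333,0],[0,0.0333,0],[0,0.0333,0]]'

```text
time: 14.95
eef_pos: [525.0, -79.9, 198.6]
eef_rot: [[0.001, 1.0, 0.001], [0.788, -0.001, 0.615], [0.615, 0.0, -0.788]]
wrist_force: [0.4, -3.8, 0.4]
width: 33.3
finger_force: 50.0
```

```bash
python3 st.py; python3 - <<'E'
from station import state,capture
import cv2,numpy as np
fs=[]
s=state()
c=capture("scene");fs.append(cv2.resize(c["frame"][100:220,160:260],(400,480),interpolation=cv2.INTER_CUBIC))
c=capture("wrist");np.savez("w5.npz",pos=s["eef_pos"],rot=s["eef_rot"],**c);fs.append(cv2.resize(c["frame"][0:384,96:416],(400,480)))
cv2.imwrite("pics/p5.png",np.hstack(fs)[:,:,::-1])
E
```

```text
14.95 [524.97 -79.89 198.6 ] F [ 0.35 -3.77  0.39] M [-1.11 -0.15 -0.01] xaxis [0.   0.79 0.62] pitch 37.97518281084907 w 33.31338435277626 q [-36.68  35.19  93.78  30.35  77.85 -50.34]
```

View pics/p5.png

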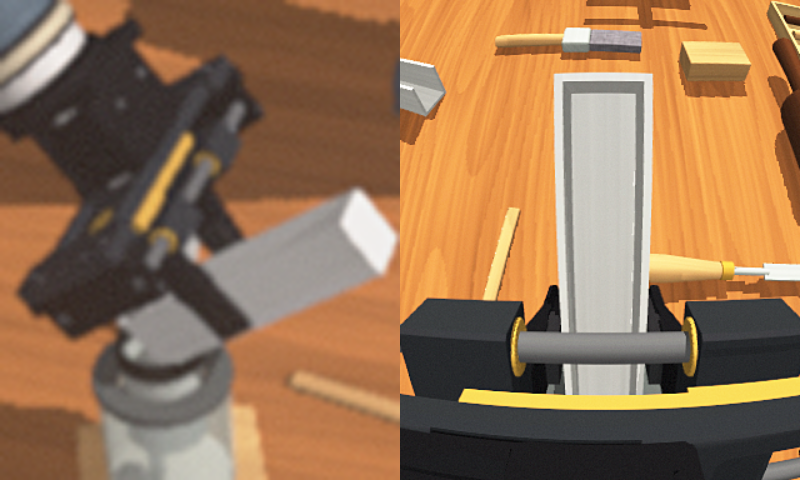

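The wrist view shows an empty channel above the grip, and the scene view shows the nose resting in the ring at about (150,365). I'll tip slightly more and hold, so that any last nut is in.

Request:
jog_arm --dp '[[-0.0045,0,-0.0075],[-0.009,0,-0.015],[-0.009,0,-0.015],[-0.009,0,-0.015],[-0.009,0,-0.015],[-0.009,0,-0.015],[-0.009,0,-0.015],[-0.009,0,-0.015],[-0.009,0,-0.015],[-0.009,0,-0.015]]' --rot '[[0,0.0111,0],[0,0.0222,0],[0,0.0222,0],[0,0.0222,0],[0,0.0222,0],[0,0.0222,0],[0,0.0222,0],[0,0.0222,0],[0,0.0222,0],[0,0.0222,0]]'

```text
time: 16.05
eef_pos: [524.9, -81.6, 199.5]
eef_rot: [[0.001, 1.0, 0.001], [0.766, -0.001, 0.643], [0.643, 0.0, -0.766]]
wrist_force: [1.4, -1.8, 1.5]
width: 33.6
finger_force: 50.0
```

```bash
python3 st.py; python3 - <<'E'
from station import capture
import cv2,numpy as np
c=capture("scene");d=capture("top")
cv2.imwrite("pics/p6.png",np.hstack([cv2.resize(c["frame"][165:245,170:237],(400,480),interpolation=cv2.INTER_CUBIC),cv2.resize(d["frame"][130:215,260:330],(395,480),interpolation=cv2.INTER_CUBIC)])[:,:,::-1])
E
```

```text
16.05 [524.94 -81.63 199.46] F [ 1.39 -1.76  1.48] M [-0.66 -0.27 -0.02] xaxis [0.   0.77 0.64] pitch 40.02401453383287 w 33.58660401324011 q [-37.44  35.91  93.36  31.32  79.49 -51.26]
```

View pics/p6.png

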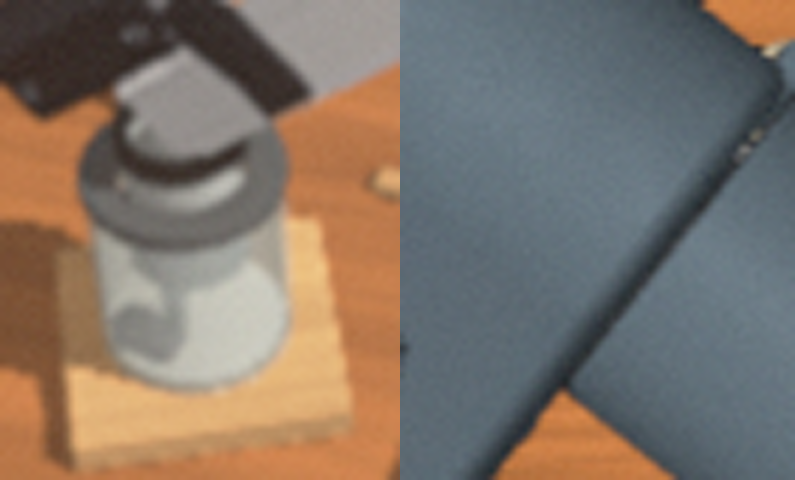

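The jar shows a dark pile at about (150,330) below the lid. The channel looks empty. I'll hold longer and compare images to confirm that nothing is still moving.

```bash
cat > jar.py <<'E'
import sys
from station import capture
from h import *
c=capture("scene");f=c["frame"];np.save(sys.argv[1],f)
r=f[165:245,170:237].astype(float)
b=np.load("scene4.npz")["frame"][165:245,170:237].astype(float)
d=np.abs(r-b).mean(2)
print("changed jar px",[(int((d[40:66,14:50]>t).sum())) for t in(20,35,50)])
for y in range(36,66,2):print(''.join('%4d'%v for v in r[y,14:50:2].mean(1)))
if len(sys.argv)>2:
    p=np.load(sys.argv[2])[165:245,170:237].astype(float);print("vs prev",(np.abs(r-p).mean(2)[20:66]>15).sum())
E
python3 jar.py j1.npy
```

```text
changed jar px [132, 91, 8]
 120  89 102 106 108 107 106 108 107 108 105 106 109 111 104 120 153 170
 131 129  96  90 100 106 106 110 109 107 109 108 105 111 133 158 160 185
 119 144 153 125  93  84  89  93  96  94 103 112 134 159 161 161 161 184
 110 134 162 166 138 128 124 128 133 137 155 160 164 164 163 160 159 188
 114 129 161 165 149 132 139 147 151 157 160 162 163 179 194 167 157 186
 114 130 158 168 173 158 141 143 153 155 161 167 180 197 201 195 168 185
 115 121 158 174 176 178 169 149 158 172 182 192 197 198 198 200 187 182
 114 120 159 165 155 165 170 150 163 191 195 196 196 198 198 199 198 182
 111 115 145 126 128 131 150 143 158 188 191 195 196 198 196 200 196 174
 113 115 130 124 133 133 138 140 153 188 192 193 194 196 197 196 195 170
 114 110 125 125 131 133 140 142 156 187 191 194 195 197 197 199 186 185
 110 110 124 143 143 130 132 148 178 191 193 193 196 194 199 193 176 182
 121 114 116 133 163 168 156 165 187 190 190 194 195 198 187 173 180 178
 176 153 145 126 131 149 169 180 184 186 192 189 184 176 181 180 179 178
 177 177 177 176 175 155 149 147 153 157 161 178 170 176 178 173 173 174
```

Request:
jog_arm --dp '[[0,0,0],[0,0,0],[0,0,0],[0,0,0],[0,0,0],[0,0,0]]' --rot '[[0,0,0],[0,0,0],[0,0,0],[0,0,0],[0,0,0],[0,0,0]]'

```text
time: 16.8
eef_pos: [525.0, -81.7, 199.4]
eef_rot: [[0.001, 1.0, 0.001], [0.766, -0.001, 0.643], [0.643, 0.0, -0.766]]
wrist_force: [1.4, -1.4, 3.4]
width: 34.1
finger_force: 50.0
```

```bash
python3 st.py; python3 jar.py j2.npy j1.npy
```

```text
16.8 [524.96 -81.7  199.43] F [ 1.44 -1.35  3.44] M [-0.62 -0.27 -0.01] xaxis [0.   0.77 0.64] pitch 40.01886224878432 w 34.054227065455244 q [-37.45  35.91  93.36  31.32  79.48 -51.26]
changed jar px [131, 91, 9]
 120  87 101 107 109 109 108 107 108 108 104 107 109 110 103 122 153 172
 132 127  96  91 100 107 109 107 108 109 110 109 106 109 131 156 164 185
 120 145 154 125  95  85  89  96  97  96 102 112 132 159 163 160 161 182
 111 136 162 164 137 126 126 129 130 139 155 161 165 164 163 158 161 185
 112 130 162 166 150 133 139 148 153 157 160 164 164 178 192 167 160 187
 113 127 159 166 173 156 142 143 152 155 160 167 183 197 199 194 166 185
 114 120 155 174 177 178 167 150 156 174 182 192 196 198 198 199 185 179
 115 119 158 164 158 165 170 148 162 190 194 195 195 199 198 199 198 180
 113 119 144 129 126 131 151 142 156 188 191 193 195 196 196 196 196 173
 111 114 132 125 133 130 138 138 155 186 191 193 196 198 196 197 197 171
 112 110 124 128 129 134 137 142 157 188 191 193 193 197 198 196 186 184
 110 111 119 144 143 134 135 143 177 189 193 194 197 198 196 196 178 183
 122 115 120 134 165 171 155 165 186 190 191 195 197 199 187 173 181 176
 177 151 145 123 131 148 170 181 184 188 192 188 184 176 180 179 178 178
 178 176 177 174 174 156 149 146 152 155 159 176 171 176 179 174 173 174
vs prev 0
```

Request:
jog_arm --dp '[[0.02,0,-0.024],[0.06,0,-0.071],[0.12,0,-0.143],[0.18,0,-0.215],[0.214,0,-0.255],[0.214,0,-0.255],[0.214,0,-0.255],[0.214,0,-0.255]]' --rot '[[0,0,0],[0,0,0],[0,0,0],[0,0,0],[0,0,0],[0,0,0],[0,0,0],[0,0,0]]'

```text
time: 17.65
eef_pos: [524.7, -81.6, 239.1]
eef_rot: [[0.001, 1.0, 0.0], [0.766, -0.001, 0.643], [0.643, -0.001, -0.766]]
wrist_force: [0.3, 0.2, -0.6]
width: 33.4
finger_force: 50.0
```

```bash
cat > ft.py <<'E'
from station import state,capture
import numpy as np
F=[];M=[]
for i in range(5):
    s=state();F.append(s["wrist_force"]);M.append(s["moment"]);c=capture("scene")
np.save("last.npy",c["frame"])
print(s["time"],np.mean(F,0).round(2),np.std(F,0).round(2),np.mean(M,0).round(3),s["eef_pos"].round(1))
E
python3 ft.py; python3 jar.py j3.npy j2.npy
```

```text
17.85 [ 0.36  0.16 -1.08] [0.2  0.45 0.39] [-0.562 -0.075 -0.01 ] [524.8 -81.7 239. ]
changed jar px [132, 93, 7]
 120  88 101 109 107 108 107 110 107 107 106 107 108 108 106 121 154 170
 130 128  99  88 101 107 107 106 107 109 109 106 104 108 133 156 162 183
 120 142 154 125  93  86  90  95  97  97 101 112 134 157 163 159 161 182
 108 136 160 164 138 125 126 127 132 138 157 159 165 163 161 158 160 187
 114 130 159 164 147 132 139 147 152 157 158 161 163 180 192 170 157 186
 116 127 161 166 171 155 142 144 151 154 158 168 180 195 199 195 167 186
 114 119 158 171 174 180 167 147 156 172 181 191 197 198 196 199 184 180
 116 120 158 163 155 163 170 149 161 190 193 194 195 196 196 198 196 179
 112 117 145 129 126 132 152 141 155 187 189 193 196 198 197 197 195 172
 111 115 132 124 131 133 137 138 155 189 189 193 194 194 196 196 194 168
 114 112 124 128 128 133 138 141 155 187 191 192 193 196 195 198 185 183
 111 112 122 142 143 133 133 144 175 190 192 192 196 197 199 193 177 182
 120 114 115 132 167 171 155 163 186 189 191 192 195 197 186 174 180 178
 176 151 145 125 131 149 169 179 185 184 192 188 184 177 178 178 177 178
 176 177 178 173 173 155 148 145 150 154 161 174 167 175 179 172 172 172
vs prev 110
```

Request:
jog_arm --dp '[[0.04,0,0.035],[0.1,0,0.085],[0.18,0,0.15],[0.26,0,0.22],[0.34,0,0.285],[0.383,0,0.3215],[0.383,0,0.3215],[0.383,0,0.3215],[0.383,0,0.3215]]' --rot '[[0,-0.07,0],[0,-0.14,0],[0,-0.21,0],[0,-0.28,0],[0,-0.35,0],[0,-0.42,0],[0,-0.4446,0],[0,-0.4446,0],[0,-0.4446,0]]'

```text
time: 18.85
eef_pos: [524.9, -21.5, 239.2]
eef_rot: [[0.001, 1.0, -0.001], [1.0, -0.001, 0.001], [0.001, -0.001, -1.0]]
wrist_force: [-0.5, -0.5, -1.5]
width: 33.6
finger_force: 50.0
```

```bash
python3 st.py; python3 ft.py
```

```text
18.85 [524.88 -21.45 239.25] F [-0.45 -0.47 -1.55] M [-0.07 -0.1   0.04] xaxis [0. 1. 0.] pitch 0.0674034584130134 w 33.56195494786579 q [-14.57  23.21  96.84   0.07  60.   -14.55]
19.05 [-0.15 -0.34 -1.2 ] [0.55 0.2  0.49] [-0.043 -0.107  0.017] [525.  -22.6 239.2]
```

Request:
jog_arm --dp '[[0.08,-0.02,0],[0.18,-0.04,0],[0.28,-0.06,0],[0.38,-0.08,0],[0.48,-0.1,0],[0.58,-0.12,0],[0.68,-0.14,0],[0.78,-0.16,0],[0.88,-0.18,0],[0.958,-0.21,0],[0.958,-0.21,0],[0.958,-0.21,0]]' --rot '[[0,0,0.089],[0,0,0.179],[0,0,0.268],[0,0,0.358],[0,0,0.447],[0,0,0.536],[0,0,0.626],[0,0,0.715],[0,0,0.805],[0,0,0.894],[0,0,0.894],[0,0,0.894]]'

```text
time: 20.3
eef_pos: [500.2, 92.8, 239.3]
eef_rot: [[0.986, 0.167, -0.0], [0.167, -0.986, -0.0], [-0.0, 0.0, -1.0]]
wrist_force: [0.4, 0.0, -1.9]
width: 34.0
finger_force: 50.0
```

```bash
cat > go.py <<'E'
import sys,numpy as np
from station import state
s=state();d=np.array(list(map(float,sys.argv[1:4])))-s["eef_pos"];print(s["eef_pos"],s["eef_rot"][2],(s["eef_rot"].T@d/120).round(4))
E
python3 go.py 461.5 182.4 130; python3 ft.py
```

```text
[500.15369782  92.79366815 239.32450131] [-4.42181649e-05  1.47237067e-04 -9.99999988e-01] [-0.1928 -0.7902  0.9109]
20.5 [ 0.25  0.04 -1.52] [0.2  0.3  0.22] [ 0.013  0.04  -0.009] [500.3  92.6 239.3]
```

Request:
jog_arm --dp '[[-0.05,-0.2,0],[-0.1,-0.45,0],[-0.16,-0.68,0.1],[-0.193,-0.79,0.3],[-0.193,-0.79,0.55],[-0.193,-0.79,0.78],[-0.193,-0.79,0.91],[-0.193,-0.79,0.91]]' --rot '[[0,0,0],[0,0,0],[0,0,0],[0,0,0],[0,0,0],[0,0,0],[0,0,0],[0,0,0]]'

```text
time: 21.35
eef_pos: [460.2, 182.5, 128.2]
eef_rot: [[0.986, 0.165, -0.005], [0.165, -0.986, -0.001], [-0.005, -0.0, -1.0]]
wrist_force: [0.0, -0.3, -1.3]
width: 33.5
finger_force: 50.0
```

Request:
jog_arm --dp '[[0,0,0.2],[0,0,0.45],[0,0,0.65],[0,0,0.75],[0,0,0.79],[0,0,0.79],[0,0,0.79]]' --rot '[[0,0,0],[0,0,0],[0,0,0],[0,0,0],[0,0,0],[0,0,0],[0,0,0]]'

```text
time: 22.05
eef_pos: [462.4, 183.1, 36.3]
eef_rot: [[0.986, 0.164, 0.002], [0.164, -0.986, 0.0], [0.002, 0.0, -1.0]]
wrist_force: [0.0, 0.1, -1.2]
width: 33.5
finger_force: 50.0
```

```bash
python3 go.py 461.5 182.4 30.5; python3 ft.py
```

```text
[462.44319649 183.08918798  36.34816969] [ 2.16157717e-03  2.23298899e-05 -9.99997664e-01] [-0.0088  0.0044  0.0487]
22.25 [-0.3  -0.17 -1.2 ] [0.38 0.18 0.35] [0.023 0.038 0.01 ] [462.1 183.1  36.2]
```

Now I'll lower it gently to contact.

Request:
jog_arm --dp '[[0,0,0.012],[0,0,0.024],[0,0,0.034],[0,0,0.042],[0,0,0.042],[0,0,0.042]]' --rot '[[0,0,0],[0,0,0],[0,0,0],[0,0,0],[0,0,0],[0,0,0]]'

```text
time: 22.9
eef_pos: [461.5, 182.9, 30.3]
eef_rot: [[0.986, 0.164, -0.0], [0.164, -0.986, -0.0], [-0.0, 0.0, -1.0]]
wrist_force: [-0.7, 0.2, 0.6]
width: 33.6
finger_force: 50.0
```

Request:
jog_arm --dp '[[0,0,0.005],[0,0,0.005],[0,0,0.005]]' --rot '[[0,0,0],[0,0,0],[0,0,0]]'

```text
time: 23.2
eef_pos: [461.5, 183.0, 30.3]
eef_rot: [[0.986, 0.164, 0.0], [0.164, -0.986, 0.0], [0.0, 0.0, -1.0]]
wrist_force: [-1.7, 0.4, 5.2]
width: 33.6
finger_force: 50.0
```

Request:
jog_arm --dp '[[0,0,-0.004],[0,0,-0.004],[0,0,-0.004]]' --rot '[[0,0,0],[0,0,0],[0,0,0]]' --squeeze 5

```text
time: 23.5
eef_pos: [461.7, 183.0, 30.3]
eef_rot: [[0.986, 0.164, 0.0], [0.164, -0.986, 0.0], [0.0, -0.0, -1.0]]
wrist_force: [-0.5, 0.8, 1.9]
width: 33.9
finger_force: 5.0
```

Request:
jog_arm --dp '[[0,0,0],[0,0,0],[0,0,0],[0,0,0],[0,0,0],[0,0,0],[0,0,0],[0,0,0]]' --rot '[[0,0,0],[0,0,0],[0,0,0],[0,0,0],[0,0,0],[0,0,0],[0,0,0],[0,0,0]]' --grip -1

```text
time: 24.3
eef_pos: [461.5, 183.0, 30.2]
eef_rot: [[0.986, 0.164, -0.0], [0.164, -0.986, 0.0], [-0.0, -0.0, -1.0]]
wrist_force: [-0.2, -0.9, 0.2]
width: 85.1
finger_force: 0.0
```

Request:
jog_arm --dp '[[0,0,-0.1],[0,0,-0.3],[0,0,-0.6],[0,0,-0.9],[0,0,-1],[0,0,-1]]' --rot '[[0,0,0],[0,0,0],[0,0,0],[0,0,0],[0,0,0],[0,0,0]]'

```text
time: 24.9
eef_pos: [463.0, 183.3, 153.1]
eef_rot: [[0.986, 0.165, 0.006], [0.165, -0.986, 0.001], [0.006, 0.0, -1.0]]
wrist_force: [0.9, -0.1, 0.3]
width: 87.2
finger_force: 0.0
```

Request:
jog_arm --dp '[[0,0,-0.3],[0,0,-0.6],[0,0,-0.8],[0,0,-0.8],[0,0,-0.8]]' --rot '[[0,0,0],[0,0,0],[0,0,0],[0,0,0],[0,0,0]]'

```text
time: 25.4
eef_pos: [460.9, 182.8, 245.6]
eef_rot: [[0.986, 0.164, -0.001], [0.164, -0.986, -0.0], [-0.001, 0.0, -1.0]]
wrist_force: [-0.4, -0.3, -1.2]
width: 86.8
finger_force: 0.0
```

```bash
python3 - <<'E'
from station import state,capture
from h import *
s=state();w=capture("wrist");w["pos"]=s["eef_pos"];w["rot"]=s["eef_rot"];print(s["time"],s["eef_pos"],s["width"])
f=w["frame"];m=cv2.inRange(cv2.cvtColor(f,cv2.COLOR_RGB2HSV),(0,0,110),(180,60,255))[70:240,215:300]
cs,_=cv2.findContours(m,0,1);k=max(cs,key=cv2.contourArea);b=cv2.boxPoints(cv2.minAreaRect(k))+[215,70]
print(b.tolist(),[wz(w,*p,38)[:2].round(1).tolist() for p in b])
g=cv2.cvtColor(f,cv2.COLOR_RGB2GRAY)
P=np.load("w1.npz")["frame"];gp=cv2.cvtColor(P,cv2.COLOR_RGB2GRAY)
for r in range(92,236,6):print(r,g[r,240:274:2],gp[r,240:274:2])
a=capture("scene")["frame"].astype(float);o=np.load("scene0.npz")["frame"].astype(float)
d=cv2.threshold(np.abs(a-o).mean(2).astype(np.uint8),30,255,0)[1]
n,_,st,_=cv2.connectedComponentsWithStats(d);print([q.tolist() for q in st[1:] if q[4]>25])
E
```

```text
25.4 [460.88301221 182.84333269 245.61880961] 86.84416414094416
[[244.00000190734863, 90.0], [273.0, 90.0], [273.0, 228.99996948242188], [244.0, 228.99996948242188]] [[557.7, 216.1], [563.1, 183.6], [396.5, 154.1], [390.5, 190.1]]
92 [174 168 255 255 252 248 247 248 245 240 240 246 242 245 247 249 255] [255 255 255 255 255 255 255 255 255 255 255 255 255 255 255 204 179]
98 [166 158 255 255 186 194 190 197 195 192 194 194 191 201 202 168 255] [241 255 160 190 194 199 199 193 196 193 193 199 197 167 255 145  99]
104 [174 170 253 255 173 196 194 195 195 194 193 188 191 199 197 228 255] [248 255 143 194 191 166 164 185 156 169 164 198 200 167 255 146  98]
110 [169 160 253 255 170 197 194 198 198 197 194 193 188 197 196 231 255] [227 255 172 195 178 163 187 197 197 201 167 255 208 169 255 143 107]
116 [174 170 247 255 173 197 196 194 194 195 195 191 195 198 197 228 255] [238 255 134 195 196 194 198 186 157 173 195 197 197 147 255  73 102]
122 [167 159 251 255 215 193 195 193 195 196 197 194 194 197 198 228 255] [232 255 145 199 194 198 167 163 158 162 163 248 193 150 255 102 102]
128 [17
[... 2564 characters left out ...]
163 150 242 167 161]
[[266, 0, 74, 75, 1226], [329, 0, 9, 33, 183], [361, 0, 42, 4, 101], [61, 7, 15, 4, 37], [42, 6, 73, 65, 1789], [340, 12, 43, 19, 433], [392, 13, 3, 15, 30], [234, 27, 4, 14, 28], [301, 27, 15, 9, 58], [342, 41, 7, 24, 75], [370, 44, 21, 30, 281], [295, 66, 94, 100, 3218], [259, 77, 13, 8, 79], [281, 76, 22, 5, 74], [311, 76, 4, 17, 38], [289, 85, 18, 23, 253], [207, 89, 37, 12, 244], [87, 99, 112, 22, 1628], [245, 100, 24, 5, 88], [52, 104, 60, 31, 963], [0, 107, 22, 43, 574], [150, 121, 89, 35, 1681], [125, 139, 63, 58, 2163], [318, 140, 42, 4, 84], [188, 146, 15, 25, 98], [353, 146, 14, 23, 130], [217, 186, 51, 26, 409], [233, 192, 38, 16, 208], [189, 216, 11, 9, 66]]
```

```bash
python3 - <<'E'
from station import capture
import numpy as np
t=capture("top");g=t["frame"].mean(2).astype(int);o=np.load("top0.npz")["frame"].mean(2).astype(int)
for r in range(156,180):print(r,*g[r,283:308],'|',*o[r,283:308])
E
```

```text
156 124 128 124 116 112 108 105 105 107 105 104 103 102 101 112 137 159 129 79 76 105 124 127 127 125 | 115 115 117 111 103 100 96 96 99 97 94 96 96 97 102 128 148 119 73 70 95 112 115 113 112
157 126 126 118 111 106 105 102 103 104 101 103 99 103 102 106 105 112 107 83 77 96 121 124 125 126 | 118 118 110 103 97 98 94 96 92 91 92 90 93 94 99 99 104 99 79 67 89 112 117 113 114
158 134 113 105 103 100 104 102 93 93 87 80 78 89 97 97 101 101 105 98 83 77 105 125 124 125 | 118 102 99 95 97 96 91 90 90 82 70 75 82 89 90 94 96 93 90 78 71 95 115 116 118
159 133 104 101 102 102 98 83 59 47 35 33 37 40 43 64 89 98 105 104 99 85 104 126 134 131 | 122 94 95 95 94 93 77 56 42 31 35 24 36 40 61 79 89 96 97 92 82 98 117 120 123
160 101 103 103 102 100 82 49 39 37 48 45 48 40 37 35 45 68 88 103 105 99 88 114 137 136 | 94 92 96 96 93 75 50 30 32 38 40 39 36 34 36 42 62 82 93 94 89 79 104 127 125
161 101 101 105 95 78 45 45 53 75 85 91 89 86 69 50 41 37 60 87 97 95 95 115 134 140 | 93 97 92 90 73 45 41 52 65 76 86 85 77 62 46 37 28 56 81 87 86 83 106 123 130
162 104 104 102 88 55 56 79 89 90 91 89 9
[... 2408 characters left out ...]
 59 63 71 97 112
176 104 103 105 106 102 103 113 99 64 55 49 47 46 55 67 69 61 60 68 67 67 65 90 113 116 | 97 96 96 99 92 95 101 88 63 48 43 43 46 49 59 62 58 58 62 59 60 60 82 103 108
177 105 104 104 103 103 104 97 96 99 100 96 93 76 70 70 64 63 64 66 63 65 83 110 119 120 | 97 97 95 93 93 91 93 89 93 90 88 83 72 66 66 62 60 60 60 55 57 78 104 109 109
178 102 99 100 100 100 98 98 99 97 102 102 87 78 79 74 76 74 72 74 69 75 101 120 123 122 | 94 90 90 94 92 91 93 91 93 96 94 81 65 72 68 68 67 66 68 63 68 95 113 112 116
179 125 99 98 99 98 101 99 102 106 105 101 107 103 104 102 99 101 104 103 95 98 115 124 119 122 | 116 93 91 89 94 90 94 94 95 96 96 99 99 97 95 95 93 94 93 89 94 109 113 113 112
```

```bash
python3 -c "
from station import close_job
print(close_job())"
```

```text
the job is handed in; nothing more can be done
None
```

I poured the nuts into the jar with the nose resting on the rim at about 2 to 5 N, then stood the empty chute flat on the bench where it had been, let go, and handed the job in at about 25 s. The chute's weight, the empty channel and the pile under the lid all fit four nuts in the jar, but I couldn't count them one by one.

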